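# Open a control box and hold its hinged mounting plate at its balance point

## Task

The wiring under the mounting plate of the grey control box that lies on the desk has to be inspected. Swing the box's door open by its black handle until it leans against its stop, and let go of it; then take the plate inside by its black handle and swing it up gently to its balance point, a little past upright, where it would neither drop back into the box nor fall over the other way. The plate has no stay, so finish while still gripping its handle and holding it still at that point; leave the tools and other things round the box where they lie.

Things in the scene. Friction and masses are not known exactly. Their poses are not given: they have to be found in the camera images.
- control_box: grey steel control box lying on its back, door upward: 230 mm along its x, 240 mm along its y, 110 mm high, walls 4 mm, fixed to the desk. Origin: centre of its underside; x points away from the robot (turned by its yaw), y to the left. Three black cable glands on its near (-x) end. The door covers its top; the mounting plate is beneath the door.
- door (a joint): hinge of the box's door, a grey panel 234 x 246 x 6 mm, 0.6 kg; it lies along the top of the box's right (-y) side, parallel to box x. 0 = shut, pi/2 = upright, 1.88 = open, leaning outward to the right on its stop, where its weight keeps it; below about 1.52 it falls shut. No latch.
- door_handle: black bow handle of the door: round bar 12 mm thick, 85 mm long between two posts, parallel to the door hinge (box x), its centre line 40 mm off the door's outer face, 212 mm from the hinge line and 34 mm inside the door's free edge. Origin on the door's outer face under the middle of the bar.
- door_grip (a point): middle of the door handle's bar, on its centre line. Door shut: 0.159 m above the desk, 46 mm above and 212 mm to the left (box +y) of the hinge line.
- door_hinge (a point): middle of the door's hinge line: 123 mm to the right (box -y) of the box centre, 113 mm above the desk.
- plate (a joint): hinge of the aluminium mounting plate in the box (185 mm from hinge to free edge, 208 mm wide, 3 mm thick, 0.86 kg laden); at the box's far (+x) end, parallel to box y, turns freely. 0 = flat in the box, pi/2 = upright, 2.25 = fallen over. Owing to a transformer on its underside it balances past upright, at 1.72 rad (98.5 deg): below that it falls back, above it over.
- plate_handle: black bow handle of the plate: round bar 10 mm thick, 80 mm long between two posts, parallel to the plate hinge (box y), its centre line 36 mm off the plate's upper face, 150 mm from the hinge line and 35 mm inside the free edge. Origin on the plate's upper face under the middle of the bar.
- plate_grip (a point): middle of the plate handle's bar, on its centre line. Plate flat: 0.0955 m above the desk, 15 mm below the box rim, 37.5 mm above and 150 mm toward the robot (box -x) from the hinge line; 55 mm from the inside of the box's near wall. Modules 27 mm high begin 64 mm from the bar toward the hinge.
- plate_hinge (a point): middle of the plate's hinge line: 95 mm toward the far end (box +x) of the box centre, 58 mm above the desk.
- multimeter: red multimeter lying on its back, 158 x 115 x 48 mm, on the desk: leave alone. Origin: centre of its underside.
- side_cutters: red-handled side cutters, 79 x 111 x 12 mm, on the desk: leave alone. Origin: centre of its underside.
- needle_pliers: blue-handled needle-nose pliers, 101 x 129 x 12 mm, on the desk: leave alone. Origin: centre of its underside.
- screwdriver_red: red screwdriver, 148 x 49 x 20 mm, on the desk: leave alone. Origin: centre of its underside.
- screwdriver_yellow: yellow screwdriver, 135 x 29 x 20 mm, on the desk: leave alone. Origin: centre of its underside.
- tape_roll: roll of tape lying flat, 92 mm across, 46 mm high, on the desk: leave alone. Origin: centre of its underside.
- safety_glasses: yellow safety glasses, folded, 101 x 112 x 40 mm, on the desk: leave alone. Origin: centre of its underside.

How it is judged:
By the outcome, as a careful person would: the job done as asked, in the order asked, and still so for the second after the job is handed in, while the arm keeps its last pose, push and grip.
It also fails if it takes over 64 s, if anything falls off the work surface, if the arm or the gripper's body presses on something with over 40 N, if the wrist force passes 120 N, or if a joint passes its speed limit or range.

## Robot

A 6-joint arm with a two-finger parallel gripper is mounted at the origin on a cart in front of the work surface, level with it; the furniture and walls round the work are solid. World frame = base frame: x ahead of the robot, y to its left, z up, the work surface at z = 0. Lengths are in m, angles in rad, forces in N, time in s.
With the tool pointing down it reaches from about 0.325 to 0.85 m from the base axis. Payload 4.4 kg.
Tool frame: the origin (TCP) lies at the very end of the fingers, on their centre line; the grasp point (between the pads) lies ctrl.grasp_offset behind it (ctrl.grasp_offset is the distance from the TCP to the grasp point, in m); z points along the fingers, y is the line along which they close (so a half turn about z gives the same grasp; the last joint's range is limited). The gripper opens to 94 mm and grips with 3 to 60 N. Pads are 16 mm wide; open, the fingers measure 119 mm over their backs; the gripper's body (75 mm by 177 mm) begins 78 mm behind the grasp point.
Start: joints at [-0.15, 0.207, 1.542, -0, 1.393, -0.15], TCP at [0.575, -0, 0.205] pointing down, gripper open.
Joint ranges: [-2.73, 2.73], [-0.86, 2.22], [0.23, 2.46], [-1.11, 4.25], [0.08, 2.63], [-2.82, 2.82]. Speed limits (rad/s): [2.79, 2.79, 3.14, 3.14, 3.14, 3.14].

## Interface

Orientations are given as a 3x3 rotation matrix whose columns are the frame's x, y, z axes.
In Python, from rig import ctrl, vision, job, status gives the robot as it stands. Calls block until the motion is done:
- ctrl.move_to(position, orientation): joint-space move of the TCP to a pose.
- ctrl.move_linear(position, ori=None, max_speed=0.15, threshold=None): straight line of the TCP; ori=None keeps the orientation; max_speed is the mean speed in m/s. With threshold (N) it stops when the force on the tool has changed by that much, and returns True; else False.
- ctrl.move_j(angles): joint-space move.
- ctrl.open_jaws() and ctrl.close(strength=None): open the fingers fully, or close them until they stop; strength is the grip in N (None keeps the last).
- ctrl.wait(seconds).
- ctrl.ik(position, orientation): joint angles nearest the present ones, or None.
- vision.camera(name): name is "scene" or "side" or "wrist"; returns the picture (400x640x3 uint8, red, green, blue); there is no depth.
- vision.camera_info(name): a dict with "K" (3x3 intrinsics, pixels), "dist" ([k1, k2, p1, p2, k3] as OpenCV has them; the pictures are not rectified), "world_to_cam" (4x4, takes a point from world to camera coordinates); the wrist camera has in their place "hand_eye" (4x4, takes a point from camera to tool coordinates, whose origin is the TCP and whose axes are the flange's). Camera axes: x right, y up, looking along -z (the intrinsics and any distortion apply to the point x, -y, -z); pixel columns grow to the right and rows downward; lengths in m; the calibration is good to about 2 mm. A picture is of the moment at which its call begins: read the wrist's pose just before it. camera_info takes no time and is no camera call.
A pose or a line that the arm cannot do raises ctrl.Unreachable and nothing moves.
- job.close_job(): hands the job in; it is judged then, once.
Readings, each from a call of its own:
- status.current_t(): time.
- status.current_joint_pos(): joint angles.
- status.current_qd(): joint speeds.
- status.current_effort(): joint torques, N m.
- status.current_tcp_pos(): TCP position.
- status.current_tool_rot(): TCP orientation.
- status.current_contact_force(): force on the tool from outside, world axes, zero at the start.
- status.current_moment(): the same for the moment, N m.
- status.current_finger_gap(): finger opening in m.
- status.current_finger_force(): force on a finger pad.
Only numpy, scipy, OpenCV 4.12 (cv2) and the standard library are available. Lean on these libraries where they do the work, as an engineer would, in place of code of your own. Each camera call takes 0.05 s, during which the arm holds its last target. There are 200 camera calls.

## Working session

There is one attempt and no reset: what is moved stays moved. The work goes in short steps, each a Python script; the robot and the scene stay as the last script left them, time stands still between calls to the robot, and variables do not carry over. Pictures are saved under pics/ and viewed, at most 10 in all, crops included, and the job is handed in when it is done.

```bash
mkdir -p pics; ls; python3 - <<'E'
from rig import ctrl, vision, job, status
import cv2,numpy as np
np.set_printoptions(precision=4,suppress=True)
for n in ("scene","side"):
    cv2.imwrite(f"pics/{n}0.png",vision.camera(n)[:,:,::-1])
for n in ("scene","side","wrist"): print(n,vision.camera_info(n))
print(ctrl.grasp_offset,status.current_tool_rot(),status.current_t())
E
```

```text
pics
scene {'K': array([[444.8711,   0.    , 321.1554],
       [  0.    , 444.8711, 201.1899],
       [  0.    ,   0.    ,   1.    ]]), 'dist': array([0.0411, 0.    , 0.    , 0.    , 0.    ]), 'world_to_cam': array([[-0.8433, -0.5374,  0.0009,  0.3773],
       [ 0.3706, -0.5803,  0.7252, -0.3777],
       [-0.3892,  0.6119,  0.6886, -1.2471],
       [ 0.    ,  0.    ,  0.    ,  1.    ]])}
side {'K': array([[397.4507,   0.    , 324.9698],
       [  0.    , 397.4507, 196.8433],
       [  0.    ,   0.    ,   1.    ]]), 'dist': array([0.0154, 0.    , 0.    , 0.    , 0.    ]), 'world_to_cam': array([[-0.9506, -0.3104, -0.0008,  0.4814],
       [ 0.1266, -0.39  ,  0.9121, -0.2337],
       [-0.2834,  0.8669,  0.41  , -1.0949],
       [ 0.    ,  0.    ,  0.    ,  1.    ]])}
wrist {'K': array([[295.1419,   0.    , 318.1583],
       [  0.    , 295.1419, 203.2434],
       [  0.    ,   0.    ,   1.    ]]), 'dist': array([-0.0078,  0.    ,  0.    ,  0.    ,  0.    ]), 'hand_eye': array([[-0.0005,  0.9697,  0.2442,  0.0696],
       [ 1.    ,  0.0004,  0.0006, -0.0002],
       [ 0.0005,  0.2442, -0.9697, -0.1795],
       [ 0.    ,  0.    ,  0.    ,  1.    ]])}
0.0188 [[ 0.      1.     -0.002 ]
 [ 1.     -0.      0.0003]
 [ 0.0003 -0.002  -1.    ]] 0.1
```

View pics/scene0.png

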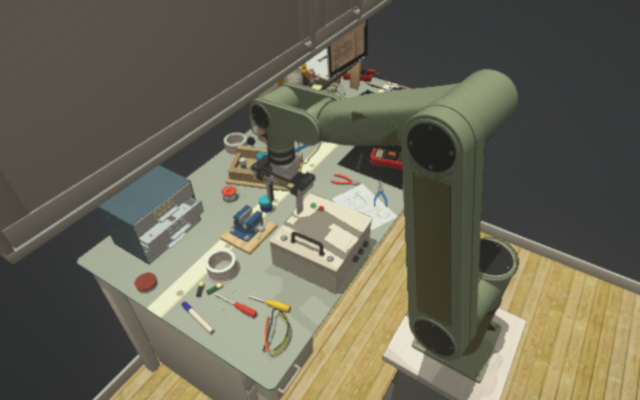

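View pics/side0.png

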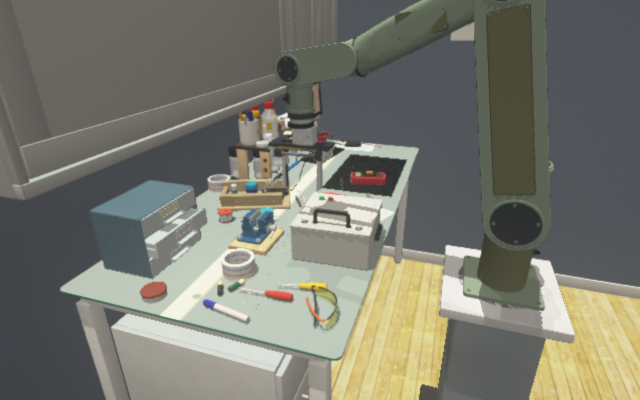

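The box lies with its left side toward the cameras. In the scene view the bar runs about (294,236)–(322,248), and in the side view about (315,213)–(348,222). I'll make a rough estimate from these, then look from above with the wrist camera.

```bash
cat > h.py <<'E'
from rig import ctrl, vision, job, status
import cv2,numpy as np
np.set_printoptions(precision=4,suppress=True)
F=np.diag([1,-1,-1.])
def cam(n):
    i=vision.camera_info(n)
    if n=="wrist":
        T=np.eye(4);T[:3,:3]=status.current_tool_rot();T[:3,3]=status.current_tcp_pos()
        W=np.linalg.inv(T@i["hand_eye"])
    else: W=i["world_to_cam"]
    return i["K"],i["dist"],W
def proj(c,P):
    K,d,W=c; R=F@W[:3,:3]; t=F@W[:3,3]
    return cv2.projectPoints(np.asarray(P,float).reshape(-1,3),cv2.Rodrigues(R)[0],t,K,d)[0][:,0]
def onplane(c,uv,z):
    K,d,W=c; R=F@W[:3,:3]; t=F@W[:3,3]
    q=cv2.undistortPoints(np.array(uv,float).reshape(-1,1,2),K,d)[:,0]
    r=np.c_[q,np.ones(len(q))]@R; o=-R.T@t
    return o+r*((z-o[2])/r[:,2])[:,None]
E
python3 - <<'E'
from h import *
print(onplane(cam("scene"),[(294,236),(322,249)],.159),onplane(cam("side"),[(315,213),(348,223)],.159))
print(onplane(cam("scene"),[(272,256),(327,286)],0))
R=np.array([[0,1,0],[1,0,0],[0,0,-1.]])
ctrl.move_to([.40,-.03,.42],R)
c=cam("wrist");np.savez("w1.npz",*c)
im=vision.camera("wrist");cv2.imwrite("pics/w1.png",im[:,:,::-1])
print(status.current_tcp_pos(),status.current_t())
for n in("scene","side"):
    i=vision.camera(n)[180:300,240:400];cv2.imwrite(f"pics/{n}1.png",cv2.resize(i,None,fx=4.9,fy=4.9,interpolation=cv2.INTER_CUBIC)[:,:,::-1])
E
```

```text
[[0.5103 0.0498 0.159 ]
 [0.4144 0.0476 0.159 ]] [[0.5171 0.0578 0.159 ]
 [0.4125 0.0872 0.159 ]]
[[0.6084 0.0464 0.    ]
 [0.3941 0.0502 0.    ]]
[ 0.4001 -0.0299  0.4182] 1.225
```

View pics/w1.png

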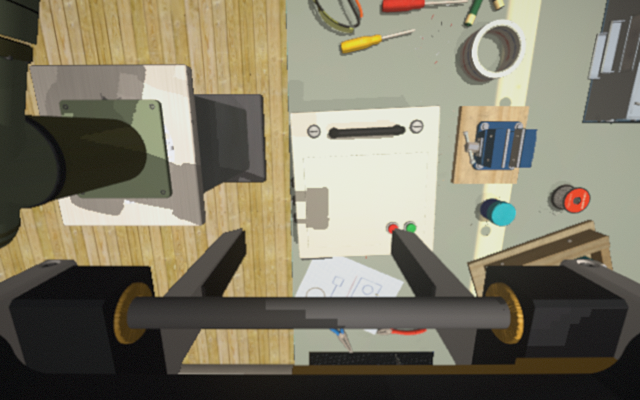

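Wrist view: the door corners are at about (290,112), (437,106), (438,257) and (299,260). The bar ends are near (332,132) and (403,129). Next I'll fit the box pose.

```bash
python3 - <<'E'
from h import *
from scipy.optimize import least_squares
z=np.load("w1.npz");c=[z[k] for k in z.files]
print(onplane(c,[(332,132),(403,129)],.159));print(onplane(c,[(290,112),(437,106),(438,257),(299,260)],.116))
# box frame: door x +-.117, y from -.123 to .123 ; top z=.116 ; bar y=.089,z=.159,+-.0425
P=np.array([[-.117,.123,.116],[.117,.123,.116],[.117,-.123,.116],[-.117,-.123,.116],[-.0425,.089,.159],[.0425,.089,.159]])
uv=np.array([(290,112),(437,106),(438,257),(299,260),(332,132),(403,129)])
S=cam("scene");us=np.array([(294,237),(322,250)])
D=cam("side");ud=np.array([(315,214),(348,224)])
def w(p,P):
    a=p[2];return P@np.array([[np.cos(a),np.sin(a),0],[-np.sin(a),np.cos(a),0],[0,0,1]])+[p[0],p[1],0]
f=lambda p:(proj(c,w(p,P))-uv).ravel()
s=least_squares(f,[.48,-.03,0],loss="soft_l1")
print(s.x,s.fun.reshape(-1,2))
# overlays
im=cv2.imread("pics/w1.png")
B=np.array([[x,y,zz] for x in(-.115,.115) for y in(-.12,.12) for zz in(0,.11)])
for q in proj(c,w(s.x,np.r_[P])):cv2.circle(im,tuple(int(round(v)) for v in q),2,(0,0,255),-1)
o=[cv2.resize(im[90:280,270:460],(400,400),interpolation=cv2.INTER_CUBIC)]
for n,C in(("scene",S),("side",D)):
    i=vision.camera(n)[:,:,::-1].copy()
    for q in proj(C,w(s.x,np.r_[P,B])):cv2.circle(i,tuple(int(round(v)) for v in q),1,(0,0,255),-1)
    o.append(cv2.resize(i[180:300,240:400],(533,400),interpolation=cv2.INTER_CUBIC))
cv2.imwrite("pics/ov.png",cv2.resize(np.hstack([o[0],o[1]]),(800,343)))
E
```

```text
[[0.4191 0.0356 0.159 ]
 [0.5215 0.0398 0.159 ]]
[[ 0.3549  0.0657  0.116 ]
 [ 0.584   0.0746  0.116 ]
 [ 0.6105 -0.1794  0.116 ]
 [ 0.3649 -0.1851  0.116 ]]
[ 0.4768 -0.0526  0.046 ] [[-0.3914  0.5581]
 [ 2.6235 -0.6417]
 [-5.8017 -4.8483]
 [ 0.3442 -2.2038]
 [ 7.7115  0.9023]
 [-4.4731  1.132 ]]
```

View pics/ov.png

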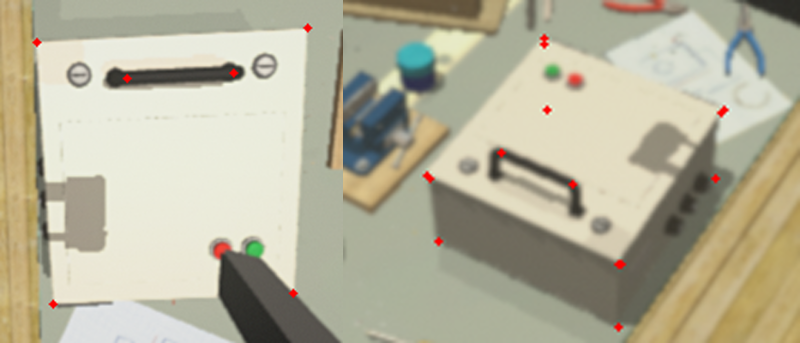

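The fit agrees with the scene view to 1–2 mm: box at (0.477, -0.053), yaw 0.046. Next I'll plan the door arc with the tool rolling along with the door, and check IK for it.

```bash
cat >> h.py <<'E'
BX,BY,YAW=.4768,-.0526,.046
cy,sy=np.cos(YAW),np.sin(YAW)
RB=np.array([[cy,-sy,0],[sy,cy,0],[0,0,1]])
def W(p): return RB@np.asarray(p,float)+[BX,BY,0]
def doorbar(t):
    c,s=np.cos(t),np.sin(t); return np.array([0,-.123+.212*c-.046*s,.113+.212*s+.046*c])
def platebar(t):
    c,s=np.cos(t),np.sin(t); return np.array([.095-.150*c+.0375*s,0,.058+.150*s+.0375*c])
def Rdoor(phi,sg=1):  # tool z=(0,sin,-cos) in box; x = sg*box x
    z=np.array([0,np.sin(phi),-np.cos(phi)]);x=np.array([sg,0,0.]);return RB@np.c_[x,np.cross(z,x),z]
def Rplate(phi,sg=1): # tool z tilts to -x with phi; x = sg*box y
    z=np.array([-np.sin(phi),0,-np.cos(phi)]);x=np.array([0,sg,0.]);return RB@np.c_[x,np.cross(z,x),z]
def tcp(bar,R,a=None): # TCP world for a box-frame bar point, bar a behind the tip
    return W(bar)+R[:,2]*(ctrl.grasp_offset if a is None else a)
E
python3 - <<'E'
from h import *
for sg in(1,-1):
  for pe in(1.3,1.5,1.7):
    print(sg,pe)
    for k in np.linspace(0,1,6):
        t=1.88*k;R=Rdoor(pe*k,sg);print(ctrl.ik(tcp(doorbar(t),R),R))
    p=tcp(doorbar(1.88),R)-R[:,2]*.1;print("retr",ctrl.ik(p,R))
for sg in(1,-1):
  for t in(0,.6,1.2,1.72):
    R=Rplate(0,sg);print("plate",sg,t,ctrl.ik(tcp(platebar(t),R),R))
E
```

```text
1 1.3
[-0.1062  0.0579  1.8519 -0.      1.2318  1.4186]
[-0.3413  0.0128  1.7588  0.2415  1.4731  1.1473]
[-0.5774  0.0892  1.6242  0.4213  1.7353  0.9521]
[-0.767   0.2636  1.4579  0.555   1.9804  0.8343]
[-0.8984  0.4997  1.2699  0.673   2.1955  0.7874]
[-0.9809  0.7682  1.0695  0.8091  2.3815  0.8102]
retr [-1.0393  0.9269  0.7403  0.9118  2.5366  0.9556]
1 1.5
[-0.1062  0.0579  1.8519 -0.      1.2318  1.4186]
[-0.3653  0.0221  1.757   0.2753  1.4888  1.1194]
[-0.6107  0.1213  1.6175  0.4742  1.774   0.9227]
[-0.7959  0.3201  1.4465  0.6248  2.04    0.822 ]
[-0.917   0.5752  1.2565  0.7712  2.2728  0.8075]
[-0.9882  0.8556  1.0596  0.9613  2.4704  0.8847]
retr [-1.047   1.0326  0.7247  1.0995  2.6009  1.0711]
1 1.7
[-0.1062  0.0579  1.8519 -0.      1.2318  1.4186]
[-0.3885  0.0324  1.7551  0.308   1.5052  1.0925]
[-0.6409  0.1555  1.6113  0.5245  1.8128  0.8965]
[-0.8193  0.3775  1.438   0.6933  2.0974  0.8149]
[-0.9288  0.648   1.2514  0.8741  2.344   0.8366]
[-0.9869  0.9338  1.0675  1.1321  2.5458  0.9785]
retr None
-1 1.3
[-0.1062  0.0579  1.8519 -0.      1.2318 -1.723 ]
[-0.3
[... 686 characters left out ...]
 1.8519 -0.      1.2318 -1.723 ]
[-0.3885  0.0324  1.7551  0.308   1.5052 -2.0491]
[-0.6409  0.1555  1.6113  0.5245  1.8128 -2.2451]
[-0.8193  0.3775  1.438   0.6933  2.0974 -2.3267]
[-0.9288  0.648   1.2514  0.8741  2.344  -2.305 ]
[-0.9869  0.9338  1.0675  1.1321  2.5458 -2.1631]
retr None
plate 1 0 [-0.334   0.0451  2.017  -0.      1.0794 -0.38  ]
plate 1 0.6 [-0.296   0.0361  1.8417 -0.      1.2637 -0.342 ]
plate 1 1.2 [-0.2448  0.1741  1.6071 -0.      1.3603 -0.2908]
plate 1 1.72 [-0.2087  0.3454  1.416  -0.      1.3802 -0.2547]
plate -1 0 [-0.334   0.0451  2.017  -0.      1.0794  2.7616]
plate -1 0.6 [-0.296   0.0361  1.8417 -0.      1.2637  2.7996]
plate -1 1.2 None
plate -1 1.72 None
```

```bash
python3 - <<'E'
from h import *
R=Rdoor(0)
b=doorbar(0)
ctrl.move_to(tcp(b+[0,0,.08],R,.014),R)
print(ctrl.move_linear(tcp(b,R,.014),R,max_speed=.1,threshold=8))
f0=status.current_contact_force()
ctrl.close(3)
print("gap",status.current_finger_gap(),status.current_finger_force(),f0,status.current_contact_force(),status.current_tcp_pos()-tcp(b,R,.014),status.current_t())
cv2.imwrite("pics/w2.png",vision.camera("wrist")[:,:,::-1])
E
```

```text
False
gap 0.011972668279648532 3.000069782137871 [0.4334 0.2476 0.3634] [-1.4548  4.5205  0.1858] [-0.0001  0.0011 -0.    ] 5.125
```

View pics/w2.png

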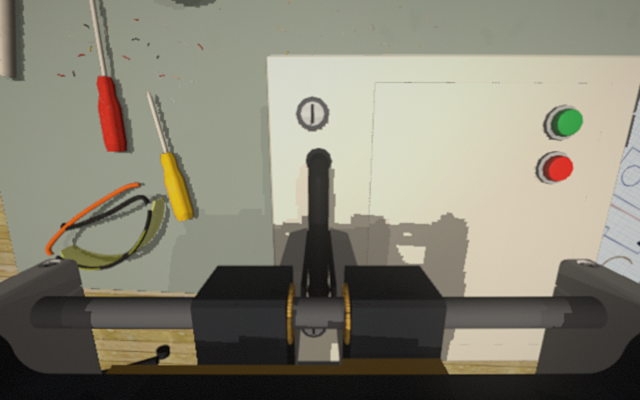

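The bar is gripped: gap 12 mm, with the bar vertical in view at column 318. I'll swing the door with force monitoring.

```bash
sed -i 's/BX,BY,YAW=.*/BX,BY,YAW=.4768,-.0511,.046/' h.py; python3 - <<'E'
from h import *
ctrl.close(25)
for t in np.linspace(0,1.86,17)[1:]:
    R=Rdoor(1.5*t/1.88)
    ctrl.move_linear(tcp(doorbar(t),R,.014),R,max_speed=.12)
    f=status.current_contact_force();print(round(t,2),f,status.current_tcp_pos()-tcp(doorbar(t),R,.014),round(status.current_t(),2))
    if np.linalg.norm(f)>35:print("STOP");break
print(status.current_finger_gap(),status.current_finger_force())
E
```

```text
0.12 [ 2.1157  3.4387 -4.2748] [-0.0001 -0.0002 -0.0008] 5.75
0.23 [ 1.783   3.1142 -3.6827] [-0.0001  0.0001 -0.001 ] 6.11
0.35 [ 1.2584  3.7872 -4.0615] [-0.0001  0.0002 -0.0009] 6.47
0.46 [ 1.0269  3.0391 -4.2739] [-0.0001  0.0004 -0.0008] 6.83
0.58 [ 0.701   3.3666 -2.2421] [-0.0001  0.0005 -0.0006] 7.18
0.7 [ 0.8211  2.9673 -2.5984] [-0.0002  0.0006 -0.0005] 7.54
0.81 [0.432  3.748  0.0011] [-0.0001  0.0005 -0.0003] 7.9
0.93 [-0.3143  4.6391  0.2898] [-0.0001  0.0006 -0.0001] 8.26
1.05 [-1.323   3.8029  1.9491] [-0.0001  0.0004  0.0002] 8.62
1.16 [-1.8808  2.4932  3.1933] [-0.      0.0001  0.0004] 8.97
1.28 [-1.4276  2.996   4.5206] [-0.     -0.0002  0.0006] 9.33
1.4 [-1.0194  1.5256  5.5675] [ 0.     -0.0005  0.0007] 9.69
1.51 [-1.1072 -0.5242  7.0999] [ 0.     -0.0008  0.0007] 10.05
1.63 [-1.6747 -2.3317  6.8497] [ 0.0001 -0.001   0.0007] 10.41
1.74 [ 0.7456 -2.3801  6.1286] [ 0.0002 -0.0013  0.0006] 10.77
1.86 [ 1.3034 -4.0863  6.8278] [ 0.0004 -0.0015  0.0004] 11.12
0.01147424305937216 25.001502335071564
```

```bash
python3 - <<'E'
from h import *
ctrl.open_jaws()
R=Rdoor(1.5*1.86/1.88);p=tcp(doorbar(1.86),R,.014)
ctrl.move_linear(p-R[:,2]*.075,R,max_speed=.15)
R1=Rdoor(.8);p1=W([0,-.33,.50])
print(ctrl.ik(p1,R1))
ctrl.move_linear(p1,R1,max_speed=.25)
R2=Rplate(0); p2=tcp(platebar(0)+[.0,0,.22],R2)
print(ctrl.ik(p2,R2)); ctrl.move_to(p2,R2)
np.savez("w3.npz",*cam("wrist"))
cv2.imwrite("pics/w3.png",vision.camera("wrist")[:,:,::-1])
i=vision.camera("scene")[100:300,220:420];cv2.imwrite("pics/s3.png",cv2.resize(i,(600,600))[:,:,::-1])
print(status.current_t(),status.current_contact_force())
E
```

```text
[-1.001   0.7301  0.4234  0.7499  2.5872  1.0524]
[-0.3306 -0.185   1.7504 -0.      1.5762 -0.3766]
15.6083 [ 0.7422 -0.4596  0.0679]
```

View pics/w3.png

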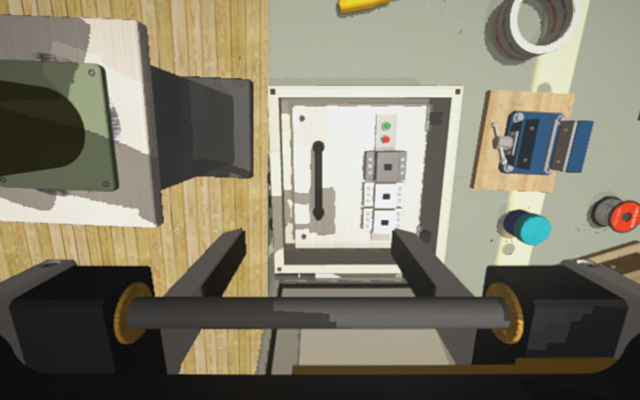

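View pics/s3.png

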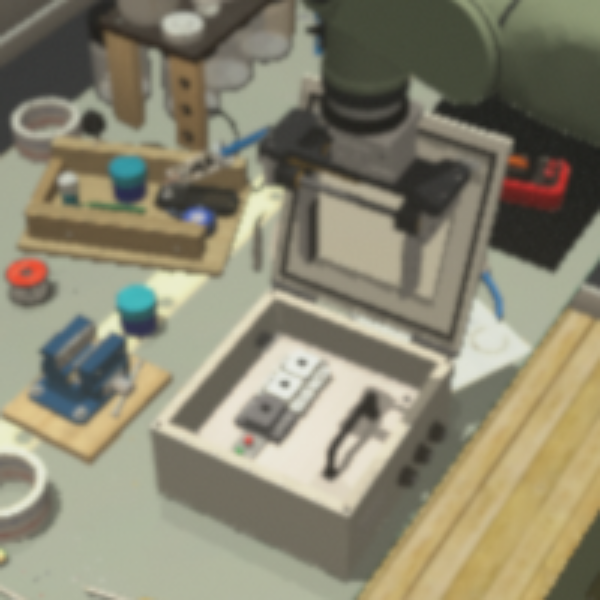

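The door stands open on its stop. In the wrist view the plate bar runs (319,146)–(318,215), and the rim corners are at about (270,88) and (463,87). I'll refine the bar position from these and then grasp, offset from the near wall.

```bash
python3 - <<'E'
from h import *
z=np.load("w3.npz");c=[z[k] for k in z.files]
inv=lambda q:(q-[BX,BY,0])@RB
print("bar box",inv(onplane(c,[(319,146),(318,215)],.0955)))
print("rim box",inv(onplane(c,[(270,88),(463,87),(270,275)],.110)), "expect -.115,.12 / .115,.12 / -.115,-.12")
print(proj(c,[W(platebar(0)+[0,.04,0]),W(platebar(0)-[0,.04,0]),W([-.115,.12,.11]),W([.115,.12,.11])]))
E
```

```text
bar box [[-0.0541  0.0482  0.0955]
 [-0.0555 -0.0429  0.0955]]
rim box [[-0.1111  0.1157  0.11  ]
 [ 0.1139  0.1165  0.11  ]
 [-0.1211 -0.1237  0.11  ]] expect -.115,.12 / .115,.12 / -.115,-.12
[[318.2671 152.5681]
 [318.3793 212.949 ]
 [266.5161  84.0709]
 [464.2663  83.8255]]
```

```bash
python3 - <<'E'
from h import *
R=Rplate(0);b=platebar(0)
ctrl.move_linear(tcp(b+[.009,0,.06],R,.006),R,max_speed=.2)
print(ctrl.move_linear(tcp(b+[.009,0,0],R,.006),R,max_speed=.06,threshold=5))
print(status.current_contact_force(),status.current_tcp_pos()-tcp(b,R,.006))
ctrl.close(3)
print(status.current_finger_gap(),status.current_finger_force(),status.current_contact_force(),status.current_tcp_pos()-tcp(b,R,.006),status.current_t())
E
```

```text
False
[ 0.6222 -0.0611  0.2991] [0.0095 0.0002 0.0004]
0.022526396059854008 3.0003149807453156 [-6.2781 -0.9331  5.2077] [ 0.0065  0.0004 -0.0004] 18.8083
```

```bash
python3 - <<'E'
from h import *
R=Rplate(0);b=platebar(0)
ctrl.move_linear(tcp(b,R,.006),R,max_speed=.05)
ctrl.move_linear(tcp(b,R,.016),R,max_speed=.05)
ctrl.close(3)
print(status.current_finger_gap(),status.current_contact_force(),status.current_tcp_pos()-tcp(b,R,.016))
ctrl.close(30)
print(status.current_finger_gap(),status.current_contact_force(),status.current_tcp_pos()-tcp(b,R,.016),status.current_t())
E
```

```text
0.009781242120418594 [ 2.7613 -1.101  -4.6541] [ 0.0001 -0.0001 -0.0003]
0.008971641951612007 [ 3.3345 -2.6435 -6.5841] [ 0.0002 -0.0001 -0.0002] 19.925
```

```bash
python3 - <<'E'
from h import *
for t in list(np.linspace(0,1.56,14)[1:])+[1.62,1.67,1.70,1.72]:
    R=Rplate(.2*t/1.72);p=tcp(platebar(t),R,.016)
    ctrl.move_linear(p,R,max_speed=.06 if t<1.6 else .02)
    f=status.current_contact_force();print(round(t,2),f@RB,(status.current_tcp_pos()-p)@RB,round(status.current_t(),2))
    if np.linalg.norm(f)>35:print("STOP");break
ctrl.wait(.5)
print(status.current_finger_gap(),status.current_contact_force()@RB,status.current_moment()@RB,(status.current_tcp_pos()-p)@RB)
np.savez("w4.npz",*cam("wrist"))
cv2.imwrite("pics/w4.png",vision.camera("wrist")[:,:,::-1])
i=vision.camera("side");cv2.imwrite("pics/side4f.png",i[:,:,::-1])
cv2.imwrite("pics/side4.png",cv2.resize(i[150:280,260:420],(800,650)[:2] and (738,600),interpolation=cv2.INTER_CUBIC)[:,:,::-1])
E
```

```text
0.12 [ 4.801  -2.5954 -8.484 ] [-0.     -0.0001 -0.0004] 20.38
0.24 [ 2.6136 -4.2086 -8.8703] [-0.0005 -0.0001 -0.0006] 20.84
0.36 [ 0.0694 -3.9428 -7.2136] [-0.0009 -0.0001 -0.0006] 21.3
0.48 [-3.3224 -4.6107 -5.2835] [-0.0013 -0.0001 -0.0003] 21.76
0.6 [-5.5746 -3.7949 -3.0623] [-0.0021 -0.     -0.0002] 22.22
0.72 [-8.0039 -4.4985  0.2292] [-0.0026 -0.0001  0.0003] 22.68
0.84 [-8.6542 -2.5055  5.2226] [-0.0023 -0.0001  0.0013] 23.13
0.96 [-9.224  -1.7877  7.4367] [-0.0016 -0.0001  0.0025] 23.59
1.08 [-6.889  -2.0406  9.0444] [-0.0006 -0.0001  0.0033] 24.05
1.2 [-4.8651 -2.5462  7.7986] [ 0.0003 -0.0001  0.0032] 24.51
1.32 [-3.1562 -3.4494  5.6361] [ 0.0009 -0.0001  0.0028] 24.97
1.44 [-2.145  -1.9483  5.0334] [ 0.0015 -0.0001  0.0024] 25.43
1.56 [ 0.1803 -2.3378  5.9484] [ 0.0017 -0.0001  0.0017] 25.88
1.62 [ 0.9029 -1.5334  4.9434] [ 0.0014 -0.0001  0.0015] 26.49
1.67 [ 1.3296 -2.726   4.9287] [ 0.0014 -0.0001  0.0013] 27.02
1.7 [ 0.3237 -2.3412  5.5381] [ 0.0013 -0.0001  0.0011] 27.4
1.72 [ 1.0875 -2.4711  5.1203] [ 0.0014 -0.0001  0.001 ] 27.7
0.009017553535846897 [ 0.9172 -2.4419  5.3467] [-0.4623  0.0068  0.0614] [ 0.0012 -0.0001  0.001 ]
```

View pics/side4.png

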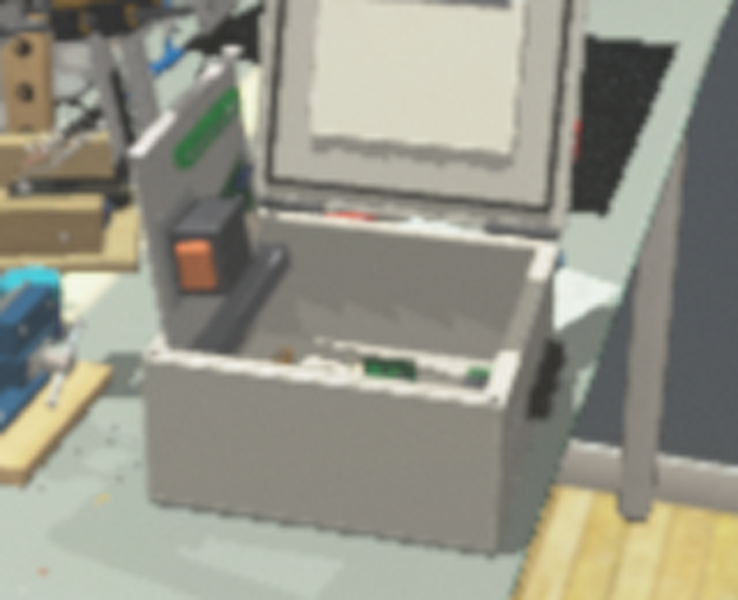

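The plate is up and gripped with the door still on its stop; the plate's free-edge corner is at about crop (137,152). Next I'll compute its real angle from the TCP line and the hinge radius, and cross-check with that pixel.

```bash
cat >> h.py <<'E'
def plate_angle():
    from scipy.optimize import brentq
    R=RB.T@status.current_tool_rot();p=RB.T@(status.current_tcp_pos()-[BX,BY,0])
    h=np.array([.095,.058]);g=lambda a:(p-R[:,2]*a)[[0,2]]-h
    a=brentq(lambda a:np.linalg.norm(g(a))-np.hypot(.15,.0375),-.02,.06);v=g(a)
    return a,np.arctan2(v[1],-v[0])-np.arctan2(.0375,.15)
E
python3 - <<'E'
from h import *
print(plate_angle(),status.current_t())
C=cam("side")
for t in(1.66,1.69,1.72,1.75,1.78):
    c,s=np.cos(t),np.sin(t)
    P=[W([.095-.185*c+n*s,.104,.058+.185*s+n*c]) for n in(0,.003)]+[W([.095-.06*c,.104,.058+.06*s])]
    q=proj(C,P);print(t,((q-[260,150])*4.61).ravel())
print("rim corners pred",((proj(C,[W([.115,.12,.11]),W([-.115,.12,.11])])-[260,150])*4.61).ravel(),"seen ~150,350 / 500,400")
E
```

```text
(0.014551516741055296, np.float64(1.7265660841736086)) 28.3
1.66 [148.823  152.3873 144.1875 152.302  172.2263 336.4891]
1.69 [140.2706 152.3573 135.668  152.4102 169.5554 336.3991]
1.72 [131.7832 152.5826 127.2182 152.773  166.899  336.3854]
1.75 [123.3696 153.0618 118.8469 153.3889 164.2597 336.4479]
1.78 [115.0384 153.7932 110.5626 154.2559 161.6398 336.5865]
rim corners pred [142.1617 356.0623 504.9276 404.9871] seen ~150,350 / 500,400
```

View pics/w4.png

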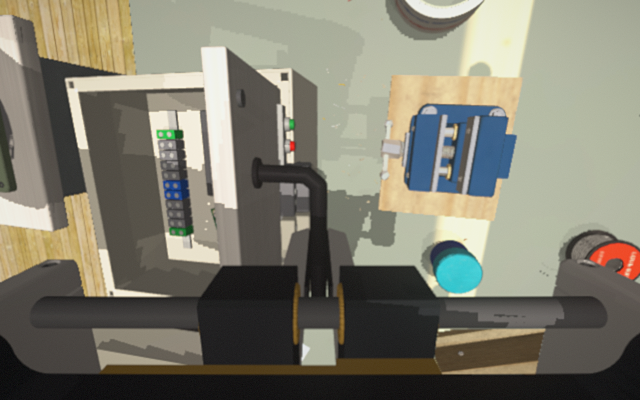

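The kinematics gives 1.727 rad. The side view, after its small calibration shift, gives about 1.72. In the wrist view the bar sits between the pads at column 318. I'll trim by 1 mm, check that it holds still, and hand in.

```bash
python3 - <<'E'
from h import *
t=1.713;R=Rplate(.2);ctrl.move_linear(tcp(platebar(t),R,.016),R,max_speed=.01)
ctrl.wait(1)
a=plate_angle();ctrl.wait(1)
print(a,plate_angle(),status.current_finger_gap(),status.current_contact_force(),status.current_t())
if abs(a[1]-1.72)<.008: print(job.close_job())
E
```

```text
(0.014586318374458713, np.float64(1.7188023319282857)) (0.014532035686001303, np.float64(1.7189246591921072)) 0.009114052183905605 [ 1.0447 -2.6722  5.5126] 30.5583
the job is handed in; nothing more can be done
None
```

The job is handed in at about 30.6 s: the door leans open on its stop, released, and the arm is still gripping the plate's handle, holding it steady at about 1.719 rad (balance point 1.72).

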